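# Close the cutlery drawer and the bread bin

## Robot

A 6-joint arm with a two-finger parallel gripper is mounted at the origin on the work surface. World frame = base frame: x ahead of the robot, y to its left, z up, the work surface at z = 0. Lengths are in m, angles in degrees, forces in N, time in s.
With the tool pointing down it reaches from about 0.35 to 0.875 m from the base axis. Payload 4.2 kg.
Tool frame: the origin (TCP) lies midway between the tips of the shut fingers; the grasp point (between the pads) lies 19 mm behind it; z points along the fingers, y is the line along which they close (so a half turn about z gives the same grasp; the last joint's range is limited). The gripper opens to 87 mm and grips with 3 to 60 N. Pads are 19 mm wide; open, the fingers measure 117 mm over their backs; the gripper's body (75 mm by 190 mm) begins 51 mm behind the grasp point.
Start: joints at [-52.85, 22.042, 0.453, 0, -68.411, -14.817], TCP at [0.238, -0.578, 0.223] pointing down, gripper open.
Joint ranges: [-179.83, 179.83], [-69.29, 118.12], [-61.27, 80.66], [-181.25, 117.63], [-171.15, -9.14], [-177.46, 177.46]. Speed limits (degrees/s): [159.86, 159.86, 180, 180, 180, 180].

## Interface

Orientations are given as [roll, pitch, yaw] about the fixed x, y, z axes, in that order (R = Rz(yaw) Ry(pitch) Rx(roll)).
In Python, from workcell import env gives the robot as it stands. The module is installed in compiled form; this text tells all that it offers. Calls block until the motion is done:
- env.goto(position, orientation): joint-space move of the TCP to a pose.
- env.move_straight(position, rotation=None, rate=0.15, force_limit=None): straight line of the TCP; rotation=None keeps the orientation; rate is the mean speed in m/s. With force_limit (N) it stops when the force on the tool has changed by that much, and returns True; else False.
- env.set_joints(angles): joint-space move.
- env.gripper_to(opening, grasp_force=None): opening from 0.0 (shut) to 1.0 (fully open); grasp_force is the grip in N (None keeps the last); returns when the fingers have stopped.
- env.dwell(seconds).
- env.inverse_kinematics(position, orientation): joint angles nearest the present ones, or None.
- env.read_state(): the state.
- env.grab_frame(name): name is "scene" or "side" or "wrist"; returns a dict with "image" (420x560x3 uint8, blue, green, red), "fx", "fy", "cx", "cy" (pixels), "position" and "orientation" of the camera in the world. Camera axes: x right, y up, looking along -z (the intrinsics and any distortion apply to the point x, -y, -z); pixel columns grow to the right and rows downward; lengths in m; the calibration is good to about 2 mm. A picture is of the moment at which its call begins. There is no depth.
A pose or a line that the arm cannot do raises env.Unreachable and nothing moves.
- env.close_job(): hands the job in; it is judged then, once.
Trained networks look in a picture, given as the dict that the camera call returned (one of the last four; its "shot" number tells which), for a name from the list of things; names that differ only in an ending like _2 or _b are one class to them, and where a whole thing is asked for, a point or a joint stands for the part that bears it (a point fixed in the world has none). Each returns a list of dicts, best first, with "score" (0 to 1); they miss things now and then, are a little off and sometimes report something else, mostly with a low value. They report only what shows in the picture. A call takes as long as a camera call. They do not tell look-alikes from the thing itself.
- env.search_frame(picture, thing): "xyz" ([x, y, z] in m, in world coordinates, good to about 4 mm: the middle of the surface that is visible of it).
- env.trace(picture, thing): "mask" (420x560 bool, what is visible of it).
The state is a dict: "clock": time; "joint_positions": joint angles; "qvel": joint speeds; "joint_torque": joint torques, N m; "position": TCP position; "tool_rot": TCP orientation; "force": force on the tool from outside, world axes, zero at the start; "wrist_torque": the same for the moment, N m; "opening": opening from 0.0 (shut) to 1.0 (fully open); "finger_force": force on a finger pad.
Only numpy, scipy, OpenCV 4.12 (cv2) and the standard library are available. Lean on these libraries where they do the work, as an engineer would, in place of code of your own. Each camera call takes 0.05 s, during which the arm holds its last target. There are 200 camera calls.

## Task

Breakfast is over: close up the counter by pushing the open cutlery drawer fully home and sliding the lid of the bread bin fully shut, in either order. Only push with the fingertips, on the front of the drawer and on the far side of the lid's raised lip; pinch and lift nothing, and ease both shut gently, without slamming or forcing them. Leave the jar, mug, bottle and bowl standing where they are.

Things in the scene. Friction and masses are not known exactly. Their poses are not given: they have to be found in the camera images.
- drawer_unit: fixed pale-wood one-drawer unit, 220 deep (its x) x 200 wide (its y) x 130 tall. Origin on its underside, on the counter, midway across the width; the carcass runs from x = -56 to x = +164 mm. Its -x side, with the drawer, faces the robot, turned by up to about 10 degrees; it may stand to the robot's left or right. A jar stands on its top.
- drawer (a joint): how far the drawer stands out, m: 0 = shut (an end stop), grows as it comes out towards the robot along the unit's -x, at most 0.14. Starts 0.04 to 0.09 out. It resists with about 2 N of friction plus 6 N per m/s, stays where it is left and has no spring or catch.
- drawer_push (a point): point on the outer face of the drawer front (the side nearer the robot), midway across, 95 mm above the counter; moves with the drawer; axes as drawer_unit: pushing towards +x shuts it. When the drawer is shut this point is at x = -66 mm in drawer_unit, 10 mm ahead of the carcass.
- drawer_top (a point): middle of the upper edge of the drawer front, 120 mm above the counter; moves with the drawer; axes as drawer_unit. The front is 22 mm thick (x, 11 mm either side of this point), 196 wide (y) and reaches down to 14 mm above the counter; its near face is plain and flat, the face to push (the dark strip low on it is flat too). Touching its near face and its inner side together counts as pinching it.
- bread_bin: fixed white bread bin, 260 long (x) x 200 wide (y) x 120 tall, open at the top, with a loaf inside up to 103 mm high. Its lid is a flat aluminium slatted plate, 260 x 200 x 10 mm, top face 130 mm above the counter. Origin at the centre of its underside on the counter. Its -x end faces the robot, turned by up to about 10 degrees; it stands on the other side from drawer_unit.
- lid (a joint): how far the lid is slid open, m: 0 = shut (an end stop), grows as the lid slides away from the robot along the bin's +x, overhanging the far end, at most 0.16. Starts 0.06 to 0.12 open. It resists with about 2 N of friction plus 6 N per m/s, stays where it is left, cannot lift off and has no spring or catch.
- lid_push (a point): centre of the far (+x) face of the lid's raised lip, 142 mm above the counter; moves with the lid; axes as bread_bin: pushing this face towards -x (towards the robot) shuts the lid. When the lid is shut this point is at x = -110 mm in bread_bin, with the lip's near face flush with the bin's near end.
- lip_top (a point): middle of the top of the lip on the lid, 156 mm above the counter; moves with the lid; axes as bread_bin. The dark wooden lip stands across the near end of the lid: 20 mm thick (x, 10 mm either side of this point), 140 long (y), rising from the lid's top at 130 mm; its middle 8 mm stand 2 mm proud. Its far side is the face to push. Touching its near and far sides together counts as pinching it.
- jar: loose amber jar with a brass lid, 54 mm across, 85 tall, standing on top of drawer_unit towards its far end; origin at the centre of its underside
- mug: loose blue mug, 72 mm across plus a handle, 85 tall, standing on the counter near the middle, between the robot and the two units; origin at the centre of its underside
- bottle: loose green bottle, 66 mm across, 200 tall, standing on the counter at the far left; origin at the centre of its underside
- bowl: loose white bowl, 120 mm across, 50 tall, standing on the counter at the far right; origin at the centre of its underside
Not all that is in view belongs to the job. Leave any green or red look-alike of the bowl alone.

How it is judged (in metres and radians):
At the end, for the whole second after the job is handed in: drawer and lid are each within 4 mm of fully shut; jar, mug, bottle and bowl stand upright within 30 mm of where they started (value of joint each of drawer, lid below 0.004 m and distance of each of jar, mug, bottle, bowl from where it was at the start of the episode below 0.03 m and angle between each of jar, mug, bottle, bowl's own z axis and vertical below 0.2 rad); the robot touches nothing.
It fails at once if the drawer front is pinched (board and inner lining touched together) (contact force between the fingers and drawer_c0 above 1 N and contact force between the fingers and drawer_c1 above 1 N).
It fails at once if the lid's lip is pinched (both sides touched together) (contact force between the fingers and lid_c0 above 1 N and contact force between the fingers and lid_c1 above 1 N).
It fails at once if the drawer or the lid is slammed: over 0.25 m/s in its last 15 mm ((value of joint drawer below 0.015 m and velocity of joint drawer below -0.25 m/s) or (value of joint lid below 0.015 m and velocity of joint lid below -0.25 m/s)).
It fails at once if the drawer unit or the bread bin is pressed with over 45 N (contact force between the fingers and drawer_unit above 45 N or contact force between the fingers and bread_bin above 45 N).
It fails at once if the jar, mug, bottle or bowl is moved over 30 mm, lifted or tipped (distance of any of jar, mug, bottle, bowl from where it was at the start of the episode above 0.03 m or angle between any of jar, mug, bottle, bowl's own z axis and vertical above 0.4 rad).
It also fails if it takes over 58 s, if anything falls off the work surface, if the arm or the gripper's body presses on something with over 40 N, if the wrist force passes 120 N, or if a joint passes its speed limit or range.

## Working session

There is one attempt and no reset: what is moved stays moved. The work goes in short steps, each a Python script; the robot and the scene stay as the last script left them, time stands still between calls to the robot, and variables do not carry over. Pictures are saved under pics/ and viewed, at most 10 in all, crops included, and the job is handed in when it is done.

```bash
mkdir -p pics; cat > h.py <<'E'
from workcell import env
import numpy as np, cv2
from scipy.spatial.transform import Rotation as R
E
python3 - <<'E'
from h import *
P={}
for c in ["scene","side"]:
    p=env.grab_frame(c); cv2.imwrite(f"pics/{c}0.png",p["image"]); 
    print(c,p["fx"],p["cx"],p["cy"],p["position"],p["orientation"],[k for k in p])
    for t in ["drawer_unit","drawer_push","drawer_top","bread_bin","lid_push","lip_top","jar","mug","bottle","bowl"]:
        print(t,[(np.round(d["xyz"],3).tolist(),round(d["score"],2)) for d in env.search_frame(p,t)[:3]])
print(env.read_state())
E
```

```text
scene 523.0325990375864 281.01337478598015 200.12790743787576 [0.78578401 0.66030244 1.49910836] [ 30.41417048  -0.66644773 161.40454825] ['image', 'fx', 'fy', 'cx', 'cy', 'position', 'orientation', 'shot']
drawer_unit [([0.564, 0.25, 0.128], 0.92), ([0.368, 0.011, 0.048], 0.19)]
drawer_push [([0.433, 0.246, 0.053], 0.58)]
drawer_top []
bread_bin [([0.629, -0.204, 0.127], 0.71), ([0.429, 0.253, 0.054], 0.66)]
lid_push [([0.686, -0.221, 0.128], 0.77)]
lip_top [([0.684, -0.224, 0.129], 0.77), ([0.427, 0.249, 0.054], 0.52)]
jar [([0.647, 0.244, 0.212], 0.97)]
mug [([0.37, 0.012, 0.046], 0.87)]
bottle [([0.466, 0.465, 0.127], 0.97)]
bowl [([0.329, -0.15, 0.024], 0.88), ([0.434, -0.658, 0.027], 0.85), ([0.319, -0.339, 0.027], 0.75)]
side 479.20027446274713 279.33669092274016 206.16510166477676 [ 0.47075563 -0.83448838  1.64470744] [26.51355827 -0.05857796 -2.89719815] ['image', 'fx', 'fy', 'cx', 'cy', 'position', 'orientation', 'shot']
drawer_unit [([0.563, 0.19, 0.126], 0.73)]
drawer_push []
drawer_top [([0.439, 0.236, 0.055], 0.82)]
bread_bin [([0.626, -0.252, 0.128], 0.68)]
lid_push [(
[... 332 characters left out ...]
9], 0.77)]
{'clock': 1.1, 'joint_positions': array([-5.28507004e+01,  2.20405415e+01,  4.52619733e-01, -7.53326663e-04,
       -6.84119700e+01, -1.48167253e+01]), 'qvel': array([-0.03382012, -0.02585113, -0.01134052, -0.10671829, -0.06005924,
       -0.01966971]), 'joint_torque': array([-1.45189897e-03, -3.90477920e+01,  1.87620109e+01,  4.22423020e+00,
        1.54570362e-02, -2.41200775e-05]), 'position': array([ 0.23750367, -0.5780849 ,  0.22256008]), 'tool_rot': array([ 1.79999926e+02,  7.04879807e-04, -1.57667703e+02]), 'force': array([-0.11196583,  0.1916623 ,  0.16990825]), 'wrist_torque': array([0.01161563, 0.01474784, 0.00724791]), 'finger_force': 0.0, 'opening': 1.0007290967306604}
```

View pics/scene0.png

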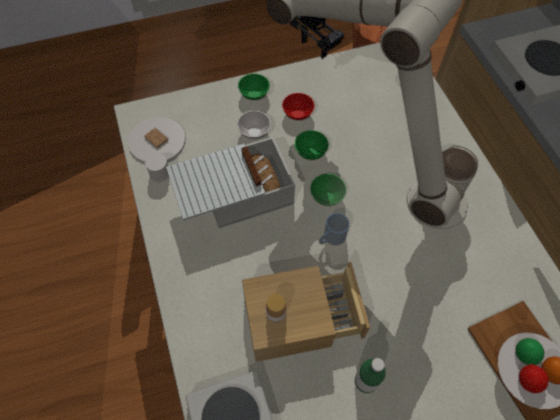

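View pics/side0.png

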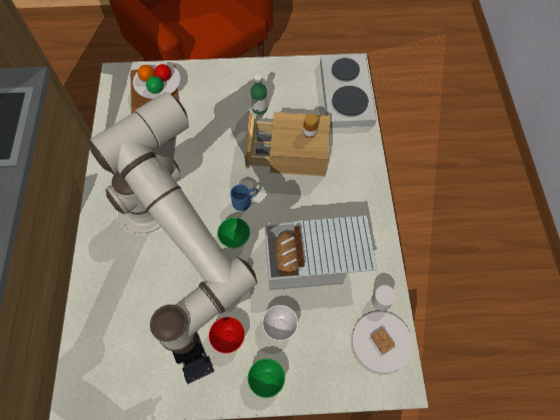

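The side picture shows the drawer unit at about (290,145), with its drawer front at (252,140). The bread bin is at (320,250), with the dark lip at (299,246). The white bowl is at (280,322); the green and red bowls are look-alikes. I'll enlarge the drawer front and the lip to measure them.

```bash
python3 - <<'E'
import cv2,numpy as np
a=cv2.imread("pics/side0.png");b=cv2.imread("pics/scene0.png")
def c(i,x,y,w=130,h=97): return cv2.resize(i[y:y+h,x:x+w],None,fx=3,fy=3,interpolation=cv2.INTER_CUBIC)
cv2.imwrite("pics/crop.png",np.vstack([np.hstack([c(a,230,95),c(a,255,205)]),np.hstack([c(b,240,260),c(b,165,130)])]))
E
```

```text
(no output)
```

View pics/crop.png

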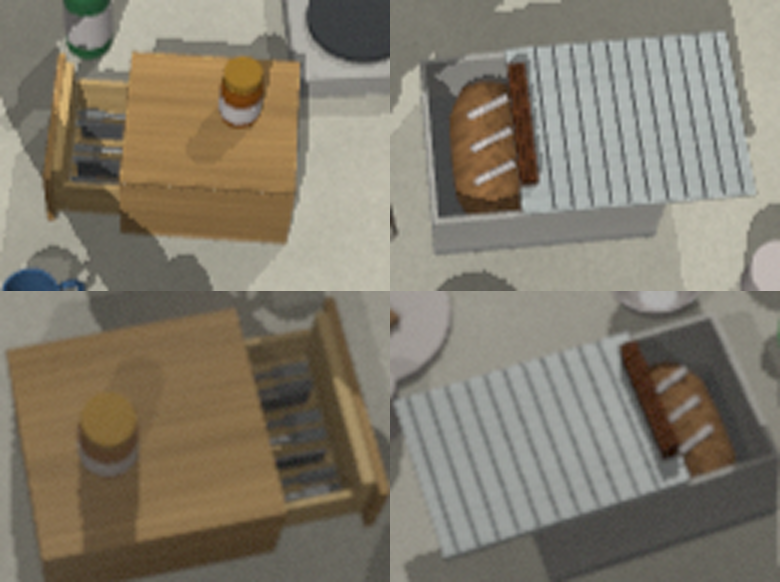

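The crop shows the carcass top corners, the drawer front's upper edge, the lip top and the lid corners. I'll project these pixels onto their known heights.

```bash
cat >> h.py <<'E'
CAM={"scene":(523.03,281.01,200.13,[0.78578401,0.66030244,1.49910836],[30.41417048,-0.66644773,161.40454825]),
"side":(479.2,279.34,206.17,[0.47075563,-0.83448838,1.64470744],[26.51355827,-0.05857796,-2.89719815])}
def ray(c,u,v,z):
    f,cx,cy,p,o=CAM[c]; d=R.from_euler("xyz",o,degrees=True).apply([(u-cx)/f,-(v-cy)/f,-1]); p=np.array(p)
    return (p+d*(z-p[2])/d[2])[:2]
E
python3 - <<'E'
from h import *
off={"sd":("side",230,95,0,0),"sl":("side",255,205,390,0),"cd":("scene",240,260,0,291),"cl":("scene",165,130,390,291)}
def q(k,z,pts):
    c,x0,y0,a,b=off[k]
    return np.array([ray(c,x0+(x-a+.5)/3-.5,y0+(y-b+.5)/3-.5,z) for x,y in pts])
for n,r in dict(
 carc_s=q("sd",.13,[(133,52),(300,60),(295,192),(122,185)]),
 carc_c=q("cd",.13,[(283,512),(42,556),(8,352),(235,308)]),
 dfront_s=q("sd",.12,[(58,57),(50,187)]), dfront_c=q("cd",.12,[(333,300),(386,488)]),
 lip_s_far=q("sl",.156,[(527,64),(539,182)]), lip_s_near=q("sl",.156,[(509,64),(522,184)]),
 lip_c_far=q("cl",.156,[(663,455),(621,345)]),lip_c_near=q("cl",.156,[(679,452),(641,343)]),
 lid_s=q("sl",.13,[(507,48),(725,33),(755,192),(524,210)]),
 lid_c=q("cl",.13,[(688,480),(445,555),(397,402),(625,332)]),
 bin_s=q("sl",.12,[(422,62),(437,220)]),bin_c=q("cl",.12,[(775,450),(714,318)])).items():
    e=np.diff(r,axis=0); print(n,r.round(3).tolist(),"ang",np.degrees(np.arctan2(e[:,1],e[:,0])).round(1),"len",np.linalg.norm(e,axis=1).round(3))
E
```

```text
carc_s [[0.51, 0.333], [0.727, 0.309], [0.701, 0.108], [0.487, 0.129]] ang [ -6.2 -97.3 174.4] len [0.218 0.203 0.215]
carc_c [[0.512, 0.334], [0.724, 0.304], [0.699, 0.114], [0.483, 0.139]] ang [ -8.1 -97.6 173.4] len [0.215 0.192 0.217]
dfront_s [[0.412, 0.337], [0.398, 0.137]] ang [-94.1] len [0.201]
dfront_c [[0.389, 0.157], [0.414, 0.341]] ang [82.3] len [0.186]
lip_s_far [[0.577, -0.172], [0.581, -0.313]] ang [-88.7] len [0.141]
lip_s_near [[0.557, -0.171], [0.562, -0.314]] ang [-88.] len [0.144]
lip_c_far [[0.575, -0.159], [0.576, -0.303]] ang [-89.4] len [0.145]
lip_c_near [[0.558, -0.157], [0.556, -0.299]] ang [-91.1] len [0.142]
lid_s [[0.557, -0.139], [0.813, -0.132], [0.82, -0.327], [0.564, -0.335]] ang [   1.5  -87.8 -178.2] len [0.255 0.195 0.257]
lid_c [[0.555, -0.138], [0.81, -0.13], [0.816, -0.324], [0.563, -0.337]] ang [   1.7  -88.3 -177.1] len [0.255 0.194 0.253]
bin_s [[0.458, -0.147], [0.468, -0.339]] ang [-87.2] len [0.192]
bin_c [[0.457, -0.15], [0.464, -0.332]] ang [-87.8] len [0.182]
```

The pixels give these poses:
- **Drawer unit:** yaw about -7°. The shut front face centre is near (0.487, 0.236), and the front is now near (0.404, 0.246).
- **Bin:** yaw about 1.9°. The far face of the lip is near (0.580, -0.238) and ends at about (0.483, -0.241).

I'll do the lid first.

```bash
cat >> h.py <<'E'
def ori(yaw,pos):
    s=env.read_state()["joint_positions"]; best=None
    for y in (yaw,yaw+180):
        o=[180,0,(y+180)%360-180]; q=env.inverse_kinematics(pos,o)
        if q is not None and (best is None or np.abs(q-s).max()<best[0]): best=(np.abs(np.array(q)-s).max(),o)
    return best[1]
def st(t):
    s=env.read_state(); print(t,round(s["clock"],2),s["position"].round(4),s["force"].round(2),round(s["opening"],2))
E
python3 - <<'E'
from h import *
env.gripper_to(0.0)
u=np.array([np.cos(np.radians(1.9)),np.sin(np.radians(1.9))]); f=np.array([.580,-.238]); shut=np.array([.483,-.241])
P=lambda xy,z:[*xy,z]
a=f+.035*u; o=ori(1.9,P(a,.28)); print(o)
env.goto(P(a,.28),o); st("hover")
print(env.move_straight(P(a,.140),rate=.12,force_limit=8)); st("down")
print(env.move_straight(P(shut+.030*u,.140),rate=.06,force_limit=12)); st("mid")
print(env.move_straight(P(shut+.002*u,.140),rate=.025,force_limit=10)); st("end")
p=env.grab_frame("wrist"); cv2.imwrite("pics/w1.png",p["image"])
p=env.grab_frame("side"); cv2.imwrite("pics/s1.png",p["image"])
E
```

```text
[180, 0, -178.10000000000002]
hover 4.48 [ 0.6145 -0.2376  0.2799] [-0.64 -0.13  0.52] 0.0
False
down 5.8 [ 0.6156 -0.237   0.141 ] [0.23 1.03 0.89] 0.0
False
mid 7.65 [ 0.513  -0.2398  0.14  ] [0.61 0.8  1.01] 0.01
True
end 8.65 [ 0.4891 -0.2408  0.1399] [ 0.61 -0.19  0.55] 0.01
```

```bash
python3 - <<'E'
from h import *
u=np.array([np.cos(np.radians(1.9)),np.sin(np.radians(1.9))]); x=env.read_state()["position"]
env.move_straight([*(x[:2]+.03*u),.140],rate=.08)
env.move_straight([*(x[:2]+.03*u),.30],rate=.2); st("up")
u=np.array([np.cos(np.radians(-7)),np.sin(np.radians(-7))]); f=np.array([.404,.246])
a=f-.045*u; o=ori(-7,[*a,.28]); print(o,a)
env.goto([*a,.30],o); st("hover")
p=env.grab_frame("side"); im=p["image"]; cv2.imwrite("pics/s2.png",np.hstack([cv2.resize(im[195:300,250:385],None,fx=2.9,fy=2.9),cv2.resize(im[95:200,225:360],None,fx=2.9,fy=2.9)]))
E
```

```text
up 10.21 [ 0.5183 -0.2394  0.2986] [ 0.02  0.03 -1.34] 0.01
[180, 0, 173] [0.35933542 0.25148412]
hover 12.08 [0.3597 0.2512 0.2999] [ 0.3  -0.42  0.06] 0.0
```

View pics/s2.png

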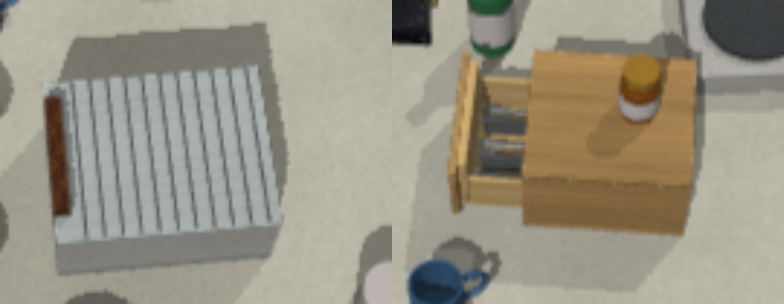

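The lid looks shut: the lip, at about (58,155) in the crop, is flush with the near end of the bin. The drawer is still open. The gripper hovers clear of it, so I'll push the drawer next.

```bash
python3 - <<'E'
from h import *
u=np.array([np.cos(np.radians(-7)),np.sin(np.radians(-7))]); f=np.array([.404,.246]); shut=np.array([.487,.236])
a=f-.045*u; z=.088
print(env.move_straight([*a,z],rate=.12,force_limit=8)); st("down")
print(env.move_straight([*(shut-.035*u),z],rate=.06,force_limit=12)); st("mid")
print(env.move_straight([*(shut+.004*u),z],rate=.025,force_limit=10)); st("end")
x=env.read_state()["position"]
env.move_straight([*(x[:2]-.035*u),z],rate=.08)
env.move_straight([*(x[:2]-.035*u),.30],rate=.2); st("up")
p=env.grab_frame("side"); im=p["image"]; q=env.grab_frame("scene")["image"]
c=lambda i,x,y:cv2.resize(i[y:y+100,x:x+130],None,fx=3,fy=3,interpolation=cv2.INTER_CUBIC)
cv2.imwrite("pics/s3.png",np.vstack([np.hstack([c(im,255,200),c(im,230,95)]),np.hstack([c(q,180,130),c(q,240,260)])]))
E
```

```text
False
down 14.05 [0.3596 0.2518 0.0885] [-0.71 -0.67  0.05] 0.01
False
mid 15.76 [0.4522 0.2405 0.088 ] [-1.38 -0.2  -1.18] 0.01
True
end 16.57 [0.4681 0.2381 0.0876] [ 0.05  0.71 -0.3 ] 0.01
up 18.35 [0.4328 0.242  0.2987] [ 0.4   0.34 -0.94] 0.01
```

View pics/s3.png

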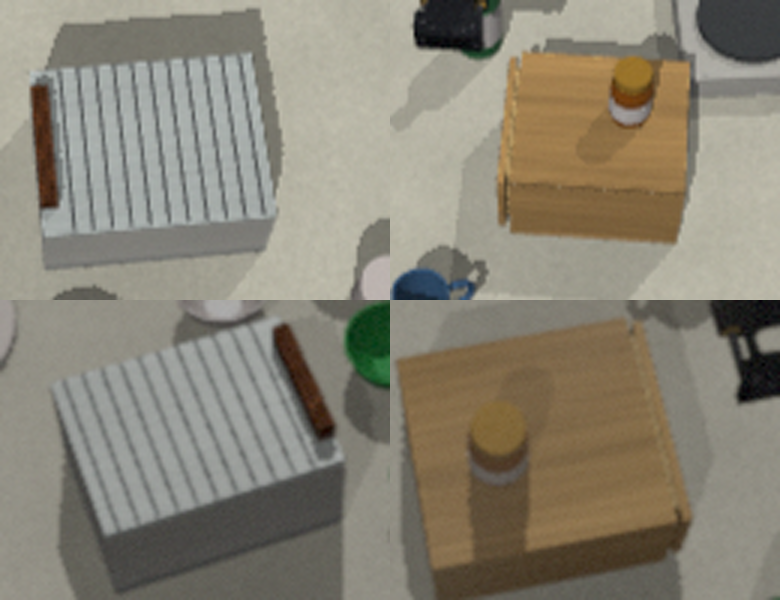

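Both look shut, but each push stopped on a force spike. I'll re-push each one slowly to confirm it's against its end stop.

```bash
python3 - <<'E'
from h import *
def push(x,u,z,d=.035):
    env.move_straight([*(x-.010*u),z],rate=.1,force_limit=10); 
    print(env.move_straight([*(x+.010*u),z],rate=.02,force_limit=15)); st("end")
    y=env.read_state()["position"][:2]
    env.move_straight([*(y-d*u),z],rate=.08); env.move_straight([*(y-d*u),.30],rate=.2); st("up")
t=np.radians(-7); u=np.array([np.cos(t),np.sin(t)]); x=np.array([.4681,.2381])
env.move_straight([*(x-.035*u),.088],rate=.15,force_limit=10); push(x,u,.088)
t=np.radians(1.9); u=-np.array([np.cos(t),np.sin(t)]); x=np.array([.4891,-.2408]); a=[*(x-.035*u),.28]
env.goto(a,ori(1.9,a)); env.move_straight([*a[:2],.140],rate=.12,force_limit=8); push(x,u,.140)
p=env.grab_frame("side"); im=p["image"]; cv2.imwrite("pics/s4.png",im)
E
```

```text
True
end 21.06 [0.4678 0.2377 0.0875] [0.64 0.57 0.05] 0.01
up 22.85 [0.4326 0.2416 0.2987] [-0.39  0.31 -0.17] 0.01
True
end 27.09 [ 0.4891 -0.2408  0.1402] [1.67 0.95 0.78] 0.01
up 28.63 [ 0.5233 -0.2393  0.2986] [ 0.34 -0.71 -0.32] 0.01
```

View pics/s4.png

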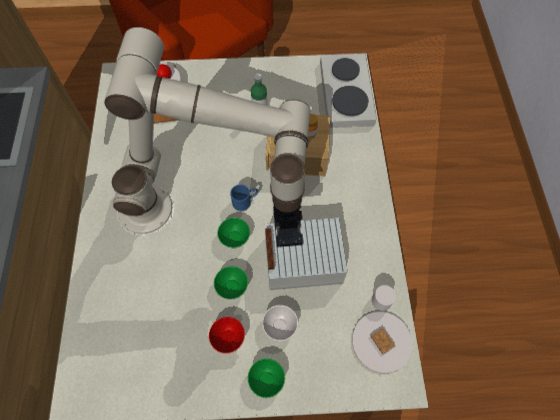

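Both re-pushes stopped within 0.5 mm of the first ones at the higher force limit, so both are at their end stops. In the picture the mug (241,198), bottle (259,92), bowl (280,322) and jar (313,125) are where they started, and the gripper is clear above the lid.

```bash
python3 -c "
from h import *
print(env.close_job())"
```

```text
the job is handed in; nothing more can be done
None
```

I pushed the drawer and the bread-bin lid shut to their end stops, the jar, mug, bottle and bowl looked unmoved in the last picture, and the job is handed in (no verdict was returned).

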